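# Roll a pipe spool up the ramp into its seat

## Task

Push the steel pipe spool lying at the foot of the ramp slowly up the slope with your fingertips, never letting it roll freely or run back, until it has gone over the crest and rests in the seat against the stop plate; then take your hand away. Roll it only: do not pinch it, lift it off the ramp or ram it, and leave the fittings and tools around the ramp where they lie.

Things in the scene. Friction and masses are not known exactly. Their poses are not given: they have to be found in the camera images.
- spool: Steel pipe spool, 130 mm long, about 0.35 kg: 25.4 mm tube with a round flange (50.5 mm diameter, 6 mm thick) at each end; 110 mm of plain tube between the flanges' cones. Lies across the level foot of the ramp and rolls freely on its flanges, tube 12.5 mm clear of the deck. Origin: middle of the tube, on its axis; x along the tube, y and z turn as it rolls.
- ramp: Fixed ramp, dark steel deck, 304 x 158 mm, aluminium side rails 138 mm apart (150 mm in the bay from y = 62 mm on), 16 mm above the deck. Origin on the mat under its middle; z up, y uphill along the ramp, x across. Deck top in this frame: level at z = 8 mm from y = -155 mm (open end, no lip) to -60 mm, then up at 8 degrees to the crest.
- crest (a point): Middle of the ramp's crest, on the deck: y = 85 mm, z = 28.4 mm in the ramp's frame. Beyond it the deck falls at 6 degrees to the stop plate, so a spool past the crest runs or is nudged the last 31 mm into the seat and stays there.
- seat (a point): Where the spool's origin lies when it is seated against the stop plate: x = 0 (+-10), y = 116, z = 50.5 mm in the ramp's frame. The upright aluminium stop plate's face is 25 mm farther uphill (y = 141 mm); its top is 62 mm above the mat.
- clamp: loose bystander: steel pipe clamp, a flat ring 68 mm across with a bolt and wing nut, lying on the mat beyond the ramp's far side, 14 mm high; origin at the centre of its underside
- cap: loose bystander: flat steel end cap, 64 mm disc 7 mm high, on the mat beyond the ramp's far side; origin at the centre of its underside
- ferrule: loose bystander: steel ferrule standing on its 50 mm flange, 45 mm high, on the mat beyond the ramp's stop; origin at the centre of its underside
- gasket: loose bystander: white sealing ring, 54 mm across and 6 mm high, on the mat on the robot's side of the ramp; origin at the centre of its underside
- wrench: loose bystander: wrench, 170 mm long, on the mat on the robot's right; origin half-way along, underneath
- screwdriver: loose bystander: screwdriver with yellow handle, 190 mm long, on the mat on the robot's left; origin half-way along, underneath
- reducer: loose bystander: steel reducing fitting standing upright, 64 mm flange, 81 mm high, on the mat on the robot's left; origin at the centre of its underside
Not all that is in view belongs to the job. What is shaped like the spool but turquoise is not meant.

How it is judged:
On the way:
1. the spool is rolled past the middle of the slope, on the deck between the rails (y of spool in the frame of ramp above 0.02 m and x of spool in the frame of ramp between -0.012 and 0.012 m and angle between the x axis of spool and the x axis of ramp, either way round below 0.15 rad), for 0.1 s.
At the end, for the whole second after the job is handed in: The spool rests in the seat against the stop plate: its middle within about 5 mm of the seated place along the ramp, 12 mm across it and 4 mm in height, square to the ramp within 0.08 rad, and still (under 20 mm/s) (y of spool in the frame of ramp between 0.11 and 0.121 m and x of spool in the frame of ramp between -0.012 and 0.012 m and z of spool in the frame of ramp between 0.046 and 0.055 m and angle between the x axis of spool and the x axis of ramp, either way round below 0.08 rad and linear speed of spool below 0.02 m/s); the robot touches nothing.
It fails at once if the spool is lifted off the deck (more than about 9 mm) ((y of spool in the frame of ramp below -0.06 m and z of spool in the frame of ramp above 0.0425 m) or (y of spool in the frame of ramp below -0.02 m and z of spool in the frame of ramp above 0.0481 m) or (y of spool in the frame of ramp below 0.02 m and z of spool in the frame of ramp above 0.0538 m) or (y of spool in the frame of ramp below 0.06 m and z of spool in the frame of ramp above 0.0594 m) or z of spool in the frame of ramp above 0.0629 m).
It fails at once if the spool runs freely on the slope: faster than 0.18 m/s with no finger on it (y of spool in the frame of ramp between -0.05 and 0.075 m and linear speed of spool above 0.18 m/s and contact force between the fingers and spool below 0.01 N).
It fails at once if the spool moves faster than 0.35 m/s anywhere (flung or dropped) (linear speed of spool above 0.35 m/s).
It fails at once if the spool is pinched or rammed: more than 35 N from the fingers (contact force between the fingers and spool above 35 N).
It fails at once if a bystander is moved by more than 20 mm (distance of any of clamp, cap, ferrule, gasket, wrench, screwdriver, reducer from where it was at the start of the episode above 0.02 m).
It also fails if it takes over 48 s, if anything falls off the work surface, if the arm or the gripper's body presses on something with over 40 N, if the wrist force passes 120 N, or if a joint passes its speed limit or range.

## Robot

A 7-joint arm with a two-finger parallel gripper is mounted at the origin on the work surface. World frame = base frame: x ahead of the robot, y to its left, z up, the work surface at z = 0. Lengths are in m, angles in rad, forces in N, time in s.
With the tool pointing down it reaches from about 0.425 to 0.925 m from the base axis. Payload 6.8 kg.
Tool frame: the origin (TCP) lies at the very end of the fingers, on their centre line; the grasp point (between the pads) lies 19 mm behind it; z points along the fingers, y is the line along which they close (so a half turn about z gives the same grasp; the last joint's range is limited). The gripper opens to 85 mm and grips with 20 to 120 N. Pads are 22 mm wide; open, the fingers measure 114 mm over their backs; the gripper's body (76 mm by 85 mm) begins 54 mm behind the grasp point. The pads swing forward as they close: fully open they stand 13 mm farther back than shut.
Start: joints at [1.055, 0.477, 0.022, 1.555, -0.011, 1.109, -0.083], TCP at [0.268, -0.62, 0.231] pointing down, gripper open.
Joint ranges: [-2.96, 2.96], [-0.34, 2.1], [-1.41, 1.46], [0.24, 2.44], [-1.37, 4.51], [0.17, 1.92], [-2.96, 2.96]. Speed limits (rad/s): [2.39, 2.39, 3.14, 3.14, 3.14, 3.14, 3.14].

## Interface

Orientations are given as a unit quaternion [w, x, y, z].
In Python, from station import telemetry, viewer, job, search_frame, cut_out gives the robot as it stands. The module is installed in compiled form; this text tells all that it offers.
- The arm moves only by the shell command python3 -m crank 'ROWS' [FORCE]. ROWS is JSON, a list of rows, each an object with "delta_rot": the turn, a rotation vector about the tool's x, y, z in degrees, a list of three; "xyz": the shift along the tool's x, y, z in m, a list of three; "fingers": the gripper command: -1 is fully open, 1 is shut, values between are in proportion. In form: [{"delta_rot": [ax, ay, az], "xyz": [dx, dy, dz], "fingers": fingers}, ...]. A call has 1 to 10 rows; each row is the pose to reach, as a shift and turn from the pose commanded when the call began, along the tool's axes at that moment; what a row does not reach only later rows make up. A row lasts 1/10 s, in which the tool goes at most 50 mm and 8.59 degrees, less where a joint would pass 70% of its speed; a pose out of reach is approached as far as the arm can. A call with a gripper value outside its range is refused whole. The fingers move at their own pace and stop on an object; FORCE is the grip in N (left out, the last holds). Time passes only in rows, so rows that repeat a pose let the fingers close. It gives the time, the measured TCP pose, the force, the opening and the grip force at its end, in the units of the state.
- telemetry.get_obs(): the state, without advancing time (a new reading comes with each control period).
- viewer.read_camera(name): name is "scene" or "top" or "wrist"; returns a dict with "img" (480x640x3 uint8, red, green, blue), "fx", "fy", "cx", "cy" (pixels), "k1" (the pictures are not rectified: a ray, as slopes to the right and down, at radius r is drawn at 1 + k1 r^2 times it, then the intrinsics apply), "origin" and "rotation" of the camera in the world. Camera axes: x right, y up, looking along -z (the intrinsics and any distortion apply to the point x, -y, -z); pixel columns grow to the right and rows downward; lengths in m; the calibration is good to about 2 mm. A picture is of the moment at which its call begins. There is no depth.
- job.hand_in(): hands the job in; it is judged then, once.
Trained networks look in the newest picture that a camera, given by its name, has taken for a name from the list of things; names that differ only in an ending like _2 or _b are one class to them, and where a whole thing is asked for, a point or a joint stands for the part that bears it (a point fixed in the world has none). Each returns a list of dicts, best first, with "score" (0 to 1); they miss things now and then, are a little off and sometimes report something else, mostly with a low value. They report only what shows in the picture. A call takes as long as a camera call. They do not tell look-alikes from the thing itself.
- search_frame(camera, thing): "pixel" ([column, row] in pixels, amid what is visible of it).
- cut_out(camera, thing): "pixels" (480x640 bool, what is visible of it) and "pixel" ([column, row] in pixels, amid what is visible of it).
The state is a dict: "t": time; "q": joint angles; "joint_vel": joint speeds; "joint_torque": joint torques, N m; "eef_pos": TCP position; "tool_rot": TCP orientation; "contact_force": force on the tool from outside, world axes, zero at the start; "torque": the same for the moment, N m; "gripper_width": opening from 0.0 (shut) to 1.0 (fully open); "grasp_force": force on a finger pad.
Only numpy, scipy, OpenCV 4.12 (cv2) and the standard library are available. Lean on these libraries where they do the work, as an engineer would, in place of code of your own. Each camera call takes 0.05 s, during which the arm holds its last target. There are 200 camera calls.

## Working session

There is one attempt and no reset: what is moved stays moved. The work goes in short steps, Python scripts to look and compute and a shell command to move; the robot and the scene stay as the last step left them, time stands still between calls to the robot, and variables do not carry over. Pictures are saved under pics/ and viewed, at most 10 in all, crops included, and the job is handed in when it is done.

```bash
mkdir -p pics; cat > h.py <<'E'
import numpy as np, cv2
from station import telemetry, viewer, job, search_frame, cut_out
def ray(c,px):
    K=np.array([[c["fx"],0,c["cx"]],[0,c["fy"],c["cy"]],[0,0,1.]])
    u=cv2.undistortPoints(np.array([[px]],float),K,np.array([c["k1"],0,0,0.]))[0,0]
    return np.array(c["origin"]),np.array(c["rotation"])@np.array([u[0],-u[1],-1])
def at_z(c,px,z):
    o,d=ray(c,px); return o+d*(z-o[2])/d[2]
def proj(c,p):
    R=np.array(c["rotation"]); v=R.T@(np.array(p)-c["origin"])
    x,y=v[0]/-v[2],-v[1]/-v[2]; s=1+c["k1"]*(x*x+y*y)
    return [c["fx"]*x*s+c["cx"],c["fy"]*y*s+c["cy"]]
def save(c,n): cv2.imwrite("pics/"+n,cv2.cvtColor(c["img"],cv2.COLOR_RGB2BGR))
E
python3 - <<'E'
from h import *
np.set_printoptions(precision=4,suppress=True)
print(telemetry.get_obs())
for n in ("top","scene"):
    c=viewer.read_camera(n); save(c,n+"0.png")
    print(n,c["origin"],np.array(c["rotation"]).tolist(),c["fx"],c["k1"])
    for t in ("spool","ramp"):
        for r in search_frame(n,t): print(t,r["score"],r["pixel"],at_z(c,r["pixel"],0.03))
E
```

```text
{'t': 0.0, 'q': array([ 1.0549,  0.4778,  0.0224,  1.5565, -0.0115,  1.1093, -0.0831]), 'joint_vel': array([-0.0007,  0.0001, -0.0003,  0.0013,  0.0016,  0.0011, -0.0001]), 'joint_torque': array([ -0.0009, -59.6465,   1.6078, -28.1203,   0.0126,   0.0092,
         0.    ]), 'eef_pos': array([ 0.2675, -0.6191,  0.2303]), 'tool_rot': array([-0.0009,  0.9793,  0.2025, -0.0003]), 'contact_force': array([ 0.1617, -0.7404, -0.0333]), 'torque': array([-0.0137,  0.035 ,  0.0166]), 'grasp_force': 0.0, 'gripper_width': 0.9995195960925772}
top [ 0.4412 -0.016   1.2649] [0.7161357568069256, 0.048997576538351226, -0.027068515928306502, -0.6957126639363261] 495.0813353519696 -0.05733885351537705Traceback (most recent call last):
  File "<stdin>", line 8, in <module>
  File "h.py", line 8, in at_z
    o,d=ray(c,px); return o+d*(z-o[2])/d[2]
        ~~~^^^^^^
  File "h.py", line 6, in ray
    return np.array(c["origin"]),np.array(c["rotation"])@np.array([u[0],-u[1],-1])
                                 ~~~~~~~~~~~~~~~~~~~~~~~^~~~~~~~~~~~~~~~~~~~~~~~~~
ValueError: matmul: Input operand 1 has a mismatch in its core dimension 0, with gufunc signature (n?,k),(k,m?)->(n?,m?) (size 3 is different from 4)
```

```bash
python3 - <<'E'
s=open('h.py').read()
s=s.replace('np.array(c["rotation"])','rot(c["rotation"])').replace("def ray","def rot(q):\n    return Rotation.from_quat(np.array(q)[[1,2,3,0]]).as_matrix()\ndef ray",1).replace("import numpy","from scipy.spatial.transform import Rotation\nimport numpy",1)
open('h.py','w').write(s)
E
python3 - <<'E'
from h import *
np.set_printoptions(precision=4,suppress=True)
for n in ("top","scene"):
    c=viewer.read_camera(n); save(c,n+"0.png")
    print(n,c["origin"],c["fx"],c["k1"])
    for t in ("spool","ramp","gasket","reducer","screwdriver","ferrule","wrench"):
        for r in search_frame(n,t): print(t,r["score"],r["pixel"],at_z(c,r["pixel"],0.03))
E
```

```text
top [ 0.4412 -0.016   1.2649] 495.0813353519696 -0.05733885351537705
spool 0.84 [427.1, 235.6] [ 0.5989 -0.2508  0.03  ]
spool 0.78 [353.2, 249.3] [ 0.5594 -0.0666  0.03  ]
spool 0.76 [379.1, 325.0] [ 0.3739 -0.1347  0.03  ]
ramp 0.94 [303.1, 263.6] [0.52   0.0576 0.03  ]
gasket 0.55 [321.3, 303.4] [0.4225 0.0091 0.03  ]
reducer 0.64 [156.3, 321.3] [0.3641 0.4217 0.03  ]
screwdriver 0.57 [156.9, 259.5] [0.5195 0.4299 0.03  ]
ferrule 0.59 [232.1, 296.7] [0.432  0.2325 0.03  ]
ferrule 0.33 [303.3, 259.5] [0.5303 0.0574 0.03  ]
wrench 0.91 [516.5, 272.2] [ 0.5133 -0.4743  0.03  ]
wrench 0.39 [270.6, 219.6] [0.6291 0.1437 0.03  ]
scene [1.1157 0.4649 0.8933] 478.9596861904912 -0.007840400196849805
spool 0.85 [284.1, 234.6] [ 0.5641 -0.0684  0.03  ]
spool 0.71 [317.0, 185.5] [ 0.3787 -0.117   0.03  ]
spool 0.62 [271.1, 301.0] [0.7243 0.0368 0.03  ]
spool 0.59 [221.5, 210.1] [ 0.6032 -0.2436  0.03  ]
ramp 0.6 [335.0, 249.0] [0.5215 0.0534 0.03  ]
gasket 0.55 [357.6, 217.5] [0.4045 0.0342 0.03  ]
reducer 0.74 [504.9, 288.7] [0.3714 0.4124 0.03  ]
reducer 0.58 [281.8, 234.1] [ 0.5665 -0.0737  0.03  ]
screwdriver 0.81 [484.5, 349.3] [0.5369 0.4444 0.03  ]
ferrule 0.64 [423.7, 274.2] [0.4519 0.2527 0.03  ]
wrench 0.9 [191.9, 156.4] [ 0.5107 -0.4602  0.03  ]
```

View pics/top0.png

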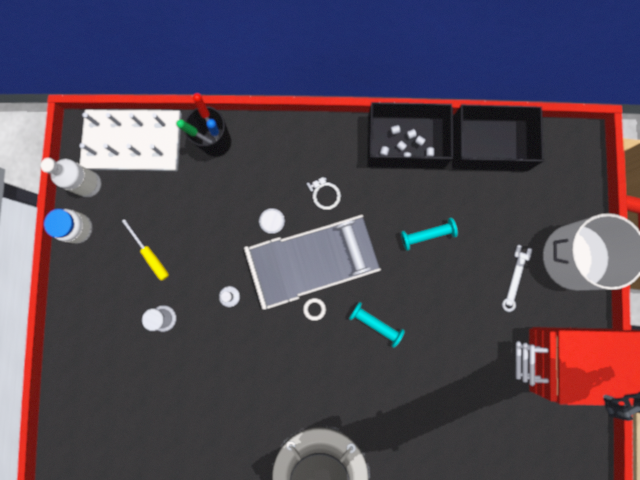

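View pics/scene0.png

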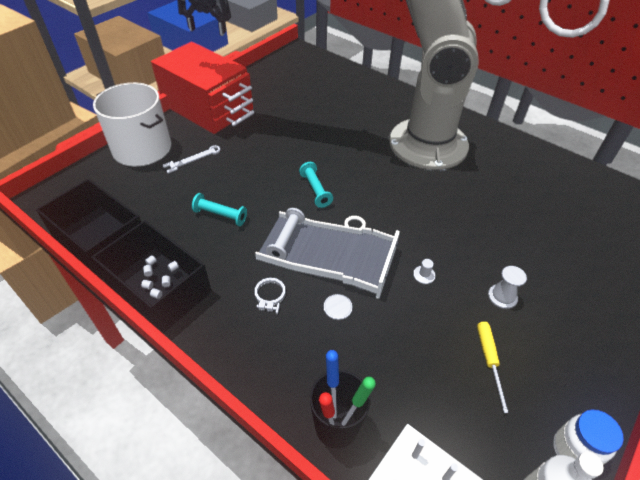

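The top view shows three spool-shaped things: steel at (353,249) on the ramp foot, and turquoise at (430,235) and (378,325). By the description I choose the steel one. I'll fit the ramp pose to its mask and check both in one crop.

```bash
cat > fit.py <<'E'
from h import *
from scipy.optimize import minimize
np.set_printoptions(precision=4,suppress=True)
def zd(y): return .008 if y<-.06 else (.008+(y+.06)*np.tan(np.radians(8)) if y<.085 else .0284-(y-.085)*np.tan(np.radians(6)))
def W(p,q): 
    a=p[2];return np.array([p[0]+np.cos(a)*q[0]-np.sin(a)*q[1],p[1]+np.sin(a)*q[0]+np.cos(a)*q[1],q[2]])
# outline points: both rail tops (outer) and mat
ys=[-.155,-.06,.062,.085,.149]
P=[[s*(.079 if y<.062 else .079),y,z] for s in(-1,1) for y in ys for z in (0,zd(y)+.016)]+[[s*.079,.145,.062] for s in(-1,1)]
if __name__=="__main__":
    D=[]
    for n in("top","scene"):
        c=viewer.read_camera(n); r=[r for r in cut_out(n,"ramp")][0]; m=r["pixels"].astype(np.uint8)
        for s in cut_out(n,"spool"):
            b=s["pixels"]; col=c["img"][b].mean(0); print(n,s["score"],s["pixel"],col)
            if abs(col[0]-col[1])<25 : m|=b.astype(np.uint8) if cv2.dilate(m,np.ones((5,5)))[b].any() else 0
        m=cv2.morphologyEx(m,cv2.MORPH_OPEN,np.ones((3,3))); D.append((c,m))
    def cost(p):
        e=0
        for c,m in D:
            h=cv2.convexHull(np.array([proj(c,W(p,q)) for q in P],np.float32))
            k=np.zeros((480*2,640*2),np.uint8); cv2.fillPoly(k,[np.round(h*2*16).astype(np.int32)],1,shift=4)
            mm=cv2.resize(m,(1280,960),interpolation=cv2.INTER_NEAREST)
            e+=(k!=mm).sum()
        return e/4
    best=None
    for a in(.2,.3):
        r=minimize(cost,[.53,.04,a],method="Nelder-Mead",options=dict(initial_simplex=[[.53,.04,a],[.55,.04,a],[.53,.06,a],[.53,.04,a+.15]],xatol=1e-4))
        print(r.x,r.fun)
        if best is None or r.fun<best.fun: best=r
    p=best.x; np.save("ramp.npy",p)
    print("foot->up dir",[-np.sin(p[2]),np.cos(p[2])])
    tiles=[]
    for c,m in D:
        im=cv2.resize(c["img"],None,fx=4,fy=4,interpolation=cv2.INTER_CUBIC)[:,:,::-1].copy()
        L=lambda A,B,col: cv2.line(im,*[tuple(int(round(4*v+1.5)) for v in proj(c,W(p,q))) for q in(A,B)],col,1)
        for s in(-1,1):
            for a,b in zip(ys,ys[1:]): L([s*.079,a,zd(a)+.016],[s*.079,b,zd(b)+.016],(0,255,0))
        for y in ys[:1]+ys[3:]: L([-.079,y,zd(y)],[.079,y,zd(y)],(0,0,255))
        L([-.079,.141,.062],[.079,.141,.062],(255,0,0))
        u,v=np.mean([proj(c,W(p,q)) for q in P],0); u,v=int(4*u),int(4*v)
        tiles.append(im[v-270:v+270,u-300:u+300])
    cv2.imwrite("pics/crop1.png",cv2.resize(np.vstack(tiles),None,fx=.55,fy=.55,interpolation=cv2.INTER_AREA))
E
python3 fit.py
```

```text
top 0.7 [353.6, 249.7] [195.9279 197.8279 206.623 ]
top 0.7 [377.5, 325.7] [  2.7288 188.7837 192.4122]
top 0.63 [428.9, 236.5] [  4.0347 180.8235 184.3695]
scene 0.97 [317.1, 184.8] [ 51.6834 160.7159 163.8847]
scene 0.71 [222.3, 210.9] [ 54.3467 171.3452 174.4102]
scene 0.67 [282.0, 233.6] [167.8325 171.3628 180.4881]
[0.5238 0.0371 0.3147] 1619.25
[0.5232 0.0363 0.3214] 1627.5
foot->up dir [np.float64(-0.30957357214436004), np.float64(0.9508754931271395)]
```

View pics/crop1.png

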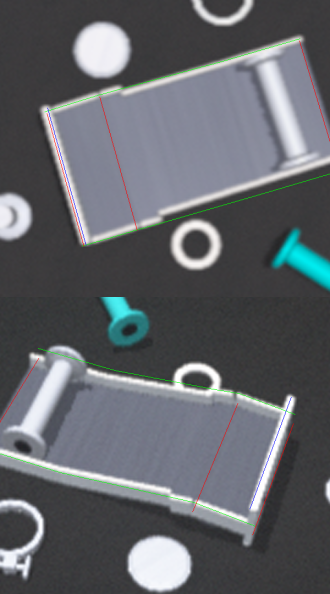

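The crop confirms the steel spool, at about (280,105) in the upper tile, lying across the foot. My outline ignored that the rails are narrower below the bay, which skews the angle. I'll refit with the right outline.

```bash
python3 - <<'E'
s=open('fit.py').read()
s=s.replace("P=[[","""def sec(w,yy,plate=False): return [[q*w,y,z] for q in(-1,1) for y in yy for z in(0,zd(y)+.016)]+([[q*w,y,.062] for q in(-1,1) for y in(.141,.149)] if plate else [])
SEC=[sec(.073,[-.155,-.06]),sec(.073,[-.06,.062]),sec(.079,[.062,.085]),sec(.079,[.085,.149],True)]
P=[[""",1)
s=s.replace("""            h=cv2.convexHull(np.array([proj(c,W(p,q)) for q in P],np.float32))
            k=np.zeros((480*2,640*2),np.uint8); cv2.fillPoly(k,[np.round(h*2*16).astype(np.int32)],1,shift=4)
""","""            k=np.zeros((480*2,640*2),np.uint8)
            for S in SEC:
                h=cv2.convexHull(np.array([proj(c,W(p,q)) for q in S],np.float32))
                cv2.fillPoly(k,[np.round((h*2+.5)*16).astype(np.int32)],1,shift=4)
""")
s=s.replace("e+=(k!=mm).sum()","e+=((k!=mm)&(ig==0)).sum()").replace("for c,m in D:\n            k","for c,m,ig in D:\n            k").replace("for c,m in D","for c,m,ig in D")
s=s.replace("D.append((c,m))","D.append((c,m,cv2.resize(cv2.dilate(sp,np.ones((5,5))),(1280,960))))")
s=s.replace("m|=b.astype(np.uint8) if cv2.dilate(m,np.ones((5,5)))[b].any() else 0","sp=b.astype(np.uint8)")
s=s.replace("L([s*.079,a,zd(a)+.016],[s*.079","w=.073 if b<.07 else .079; L([s*w,a,zd(a)+.016],[s*w").replace(" for a,b in zip(ys,ys[1:]): w"," for a,b in zip(ys,ys[1:]):\n                w")
s=s.replace("""    p=best.x;""","""    p=best.x
    for c,m,ig in D:
        b=[x for x in cut_out("top" if c is D[0][0] else "scene","spool") if abs(c["img"][x["pixels"]].mean(0)[0]-c["img"][x["pixels"]].mean(0)[1])<25][0]
        (cx,cy),sz,an=cv2.minAreaRect(np.argwhere(b["pixels"])[:,::-1].astype(np.float32))
        w=at_z(c,(cx,cy),.033); print("spool world",w,"ramp",np.array([[np.cos(p[2]),np.sin(p[2])],[-np.sin(p[2]),np.cos(p[2])]])@(w[:2]-p[:2]),sz,an)
    """)
open('fit.py','w').write(s)
E
python3 fit.py
```

```text
File "fit.py", line 40
    np.save("ramp.npy",p)
                         ^
IndentationError: unindent does not match any outer indentation level
```

```bash
sed -i 's/^     np.save/    np.save/; s/crop1/crop2/' fit.py; python3 fit.py
```

```text
top 0.94 [384.1, 325.6] [  3.1252 187.9306 191.5762]
top 0.82 [352.4, 248.7] [197.9102 199.8446 208.6857]
top 0.72 [427.5, 237.1] [  2.4556 184.9603 188.4984]
top 0.17 [319.1, 186.2] [199.8218 200.3103 203.2299]
scene 0.68 [285.2, 232.2] [167.3236 170.7971 179.813 ]
scene 0.56 [220.0, 208.4] [ 53.1939 164.8934 167.8283]
scene 0.56 [315.2, 183.4] [ 52.8525 164.8397 167.9982]
[0.5269 0.0356 0.3258] 1358.75
[0.5268 0.0361 0.3286] 1355.5
spool world [ 0.5626 -0.0638  0.033 ] ramp [ 0.0016 -0.1061] (53.282161712646484, 20.24844741821289) 69.71744537353516
spool world [ 0.5594 -0.0676  0.033 ] ramp [-0.0026 -0.1087] (20.57182502746582, 53.66563034057617) 26.56505012512207
foot->up dir [np.float64(-0.32275843900593043), np.float64(0.9464813733246181)]
```

View pics/crop2.png

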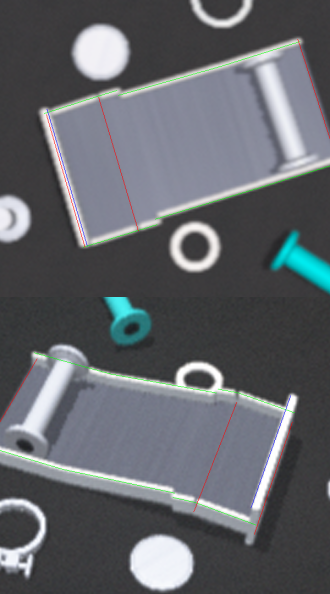

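The refitted outline now lies on the rails and stop plate in both views. Next I work out the approach move.

```bash
cat > go.py <<'E'
import sys
from h import *
np.set_printoptions(precision=4,suppress=True)
p=np.load("ramp.npy"); c,s=np.cos(p[2]),np.sin(p[2]); Rr=np.array([[c,-s,0],[s,c,0],[0,0,1]])
o=telemetry.get_obs(); T=rot(o["tool_rot"]); e=o["eef_pos"]
w=np.array([p[0],p[1],0])
Td=np.column_stack([Rr[:,1],Rr[:,0],[0,0,-1]])
print("t",o["t"],"tcp ramp",Rr.T@(e-w),"F",o["contact_force"],"grip",o["gripper_width"],"turn",np.degrees(Rotation.from_matrix(T.T@Td).as_rotvec()))
if len(sys.argv)>3: print("shift tool",T.T@(w+Rr@np.array(list(map(float,sys.argv[1:4])))-e))
E
python3 go.py 0 -.172 .15
```

```text
t 1.6 tcp ramp [-0.4569 -0.537   0.2313] F [-0.5768 -1.4208 -1.0058] grip 1.0013851567067156 turn [ -0.0047  -0.004  -85.4633]
shift tool [ 0.4843 -0.3277  0.0813]
```

```bash
python3 -m crank '[{"delta_rot":[0,0,-8.5],"xyz":[0.04,-0.027,0],"fingers":-0.3},{"delta_rot":[0,0,-17],"xyz":[0.08,-0.055,0],"fingers":-0.3},{"delta_rot":[0,0,-25.5],"xyz":[0.12,-0.081,0.01],"fingers":-0.3},{"delta_rot":[0,0,-34],"xyz":[0.16,-0.108,0.02],"fingers":-0.3},{"delta_rot":[0,0,-42.5],"xyz":[0.2,-0.135,0.03],"fingers":-0.3},{"delta_rot":[0,0,-51],"xyz":[0.24,-0.162,0.04],"fingers":-0.3},{"delta_rot":[0,0,-59.5],"xyz":[0.28,-0.19,0.05],"fingers":-0.3},{"delta_rot":[0,0,-68],"xyz":[0.32,-0.217,0.06],"fingers":-0.3},{"delta_rot":[0,0,-76.5],"xyz":[0.36,-0.244,0.07],"fingers":-0.3},{"delta_rot":[0,0,-85.4],"xyz":[0.4,-0.271,0.08],"fingers":-0.3}]'; python3 go.py 0 -.172 .15
```

```text
t: 2.6
eef_pos: [0.5284, -0.2108, 0.1513]
tool_rot: [0.0, 0.582, 0.813, 0.0]
contact_force: [1.1, 0.2, 0.2]
gripper_width: 0.647
grasp_force: 0.0
t 2.6 tcp ramp [-0.0783 -0.2342  0.1513] F [1.1467 0.1966 0.228 ] grip 0.6468725646033519 turn [ 0.033   0.0427 -0.0489]
shift tool [0.0623 0.0782 0.0013]
```

```bash
python3 -m crank '[{"delta_rot":[0,0,0],"xyz":[0.02,0.026,0],"fingers":-0.3},{"delta_rot":[0,0,0],"xyz":[0.04,0.052,0],"fingers":-0.3},{"delta_rot":[0,0,0],"xyz":[0.06,0.078,0],"fingers":-0.3},{"delta_rot":[0,0,0],"xyz":[0.062,0.078,0],"fingers":-0.3},{"delta_rot":[0,0,0],"xyz":[0.062,0.078,0],"fingers":-0.3}]'; python3 go.py 0 -.172 .02
python3 - <<'E'
from h import *
c=viewer.read_camera("wrist"); save(c,"w1.png"); print(c["origin"])
E
```

```text
t: 3.1
eef_pos: [0.582, -0.1278, 0.1513]
tool_rot: [-0.0, 0.584, 0.812, -0.0]
contact_force: [-0.3, -1.4, -0.6]
gripper_width: 0.649
grasp_force: 0.0
t 3.1 tcp ramp [-0.0007 -0.173   0.1513] F [-0.2751 -1.4144 -0.6316] grip 0.6488738897179566 turn [-0.0059 -0.007  -0.2554]
shift tool [0.001  0.0007 0.1313]
[ 0.55474376 -0.04635829  0.29394376]
```

View pics/w1.png

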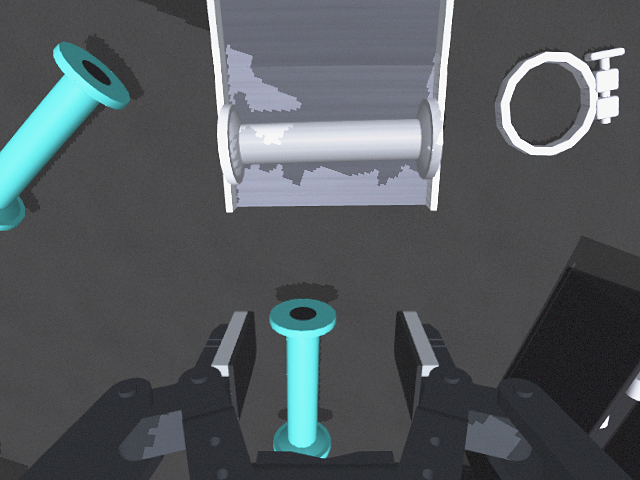

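Wrist view: the ramp rails run straight up, with foot corners at (230,212) and (436,209). The steel spool is square between them, with its tube centre at about (330,142), and the fingers are clear behind it. I'll check the alignment numerically.

```bash
cat > chk.py <<'E'
from h import *
np.set_printoptions(precision=4,suppress=True)
p=np.load("ramp.npy"); c,s=np.cos(p[2]),np.sin(p[2]); Rr=np.array([[c,-s,0],[s,c,0],[0,0,1]])
def tr(w): return Rr.T@(w-[p[0],p[1],0])
E
python3 - <<'E'
from chk import *
c=viewer.read_camera("wrist")
for q,z in(((230,212),.024),((436,209),.024),((209,0),.024+.011),((454,0),.024+.011),((240,144),.0335),((421,140),.0335)): print(q,tr(at_z(c,q,z)))
E
```

```text
(230, 212) [-0.0677 -0.1587  0.024 ]
(436, 209) [ 0.0755 -0.1575  0.024 ]
(209, 0) [-0.0677 -0.029   0.035 ]
(454, 0) [ 0.0739 -0.0299  0.035 ]
(240, 144) [-0.0553 -0.1116  0.0335]
(421, 140) [ 0.0597 -0.1099  0.0335]
```

```bash
python3 -c "
from chk import *
p[:2]+=(Rr@[.002,-.0015,0])[:2]; np.save('ramp.npy',p)"
python3 go.py 0 -.172 .02
python3 -m crank '[{"delta_rot":[0,0,0],"xyz":[0.003,0.002,0.03],"fingers":-0.3},{"delta_rot":[0,0,0],"xyz":[0.003,0.002,0.06],"fingers":-0.3},{"delta_rot":[0,0,0],"xyz":[0.003,0.002,0.09],"fingers":-0.3},{"delta_rot":[0,0,0],"xyz":[0.003,0.002,0.11],"fingers":-0.3},{"delta_rot":[0,0,0],"xyz":[0.003,0.002,0.125],"fingers":-0.3},{"delta_rot":[0,0,0],"xyz":[0.003,0.002,0.132],"fingers":-0.3},{"delta_rot":[0,0,0],"xyz":[0.003,0.002,0.132],"fingers":-0.3}]';  python3 go.py 0 -.133 .02
```

```text
t 3.2 tcp ramp [-0.0043 -0.1735  0.1512] F [-0.3231 -0.643   0.1428] grip 0.650919748356642 turn [-0.0547  0.0392 -0.458 ]
shift tool [0.0016 0.0044 0.1312]
t: 3.9
eef_pos: [0.5823, -0.1259, 0.0188]
tool_rot: [-0.0, 0.585, 0.811, -0.0]
contact_force: [-0.0, 1.0, 1.3]
gripper_width: 0.651
grasp_force: 0.0
t 3.9 tcp ramp [-0.0018 -0.1698  0.0188] F [-0.0097  0.9787  1.3111] grip 0.6506061168636592 turn [-0.0556 -0.011  -0.4243]
shift tool [ 0.0368  0.0015 -0.0012]
```

```bash
python3 -m crank '[{"delta_rot":[0,0,-0.4],"xyz":[0.003,0.001,-0.001],"fingers":-0.3},{"delta_rot":[0,0,-0.4],"xyz":[0.007,0.0015,-0.001],"fingers":-0.3},{"delta_rot":[0,0,-0.4],"xyz":[0.011,0.0015,-0.001],"fingers":-0.3},{"delta_rot":[0,0,-0.4],"xyz":[0.015,0.0015,-0.001],"fingers":-0.3},{"delta_rot":[0,0,-0.4],"xyz":[0.018,0.0015,-0.001],"fingers":-0.3},{"delta_rot":[0,0,-0.4],"xyz":[0.021,0.0015,-0.001],"fingers":-0.3},{"delta_rot":[0,0,-0.4],"xyz":[0.024,0.0015,-0.001],"fingers":-0.3},{"delta_rot":[0,0,-0.4],"xyz":[0.027,0.0015,-0.001],"fingers":-0.3},{"delta_rot":[0,0,-0.4],"xyz":[0.03,0.0015,-0.001],"fingers":-0.3},{"delta_rot":[0,0,-0.4],"xyz":[0.032,0.0015,-0.001],"fingers":-0.3}]';  python3 go.py 0 -.1 .02
cat > sp.py <<'E'
from chk import *
import sys
# spool in the wrist and top pictures, ramp frame
def axis_z(y): return .03325 if y<-.06 else min(.03325+(y+.06)*.1405,.0537)
for n in sys.argv[1:]:
    c=viewer.read_camera(n)
    for b in cut_out(n,"spool"):
        m=b["pixels"]; col=c["img"][m].mean(0)
        if abs(col[0]-col[1])>25: continue
        (cx,cy),sz,an=cv2.minAreaRect(np.argwhere(m)[:,::-1].astype(np.float32))
        z=.033
        for _ in range(5): w=tr(at_z(c,(cx,cy),z)); z=axis_z(w[1])
        print(n,b["score"],np.round([cx,cy,*sz,an],1),"spool ramp",w)
    save(c,n+"_last.png")
E
python3 sp.py top wrist
```

```text
t: 4.9
eef_pos: [0.5739, -0.0941, 0.0203]
tool_rot: [-0.0, 0.582, 0.813, 0.0]
contact_force: [-0.1, 0.3, -0.2]
gripper_width: 0.65
grasp_force: 0.0
t 4.9 tcp ramp [ 0.0006 -0.137   0.0203] F [-0.0846  0.3222 -0.1934] grip 0.6501676291994333 turn [ 0.     -0.005   0.0408]
shift tool [ 0.037  -0.0005  0.0003]
top 0.79 [350.3 248.   54.1  13.   71.9] spool ramp [ 0.0005 -0.1002  0.0333]
wrist 0.56 [324.9 274.5 143.5 438.4  88.7] spool ramp [ 0.0007 -0.1077  0.0333]
```

```bash
python3 -m crank '[{"delta_rot":[0,0,0],"xyz":[0.002,0,0],"fingers":-0.3},{"delta_rot":[0,0,0],"xyz":[0.004,0,0],"fingers":-0.3},{"delta_rot":[0,0,0],"xyz":[0.006,0,0],"fingers":-0.3},{"delta_rot":[0,0,0],"xyz":[0.008,0,0],"fingers":-0.3},{"delta_rot":[0,0,0],"xyz":[0.010,0,0],"fingers":-0.3},{"delta_rot":[0,0,0],"xyz":[0.012,0,0],"fingers":-0.3},{"delta_rot":[0,0,0],"xyz":[0.014,0,0],"fingers":-0.3},{"delta_rot":[0,0,0],"xyz":[0.016,0,0],"fingers":-0.3},{"delta_rot":[0,0,0],"xyz":[0.018,0,0],"fingers":-0.3},{"delta_rot":[0,0,0],"xyz":[0.020,0,0],"fingers":-0.3}]';  python3 go.py 0 -.1 .02;python3 sp.py top wrist
```

```text
t: 6.1
eef_pos: [0.5675, -0.0754, 0.0203]
tool_rot: [0.0, 0.582, 0.813, -0.0]
contact_force: [-0.0, -0.4, -0.3]
gripper_width: 0.65
grasp_force: 0.1
t 6.1 tcp ramp [ 0.0005 -0.1172  0.0203] F [-0.0384 -0.3826 -0.261 ] grip 0.6501825429439384 turn [0.0005 0.0009 0.0276]
shift tool [ 0.0172 -0.0005  0.0003]
top 0.53 [342.3 251.2  51.9   7.   71.2] spool ramp [-0.0012 -0.0785  0.0333]
wrist 0.42 [22.5  6.  12.  45.  90. ] spool ramp [-0.0844 -0.0026  0.0413]
```

View pics/wrist_last.png

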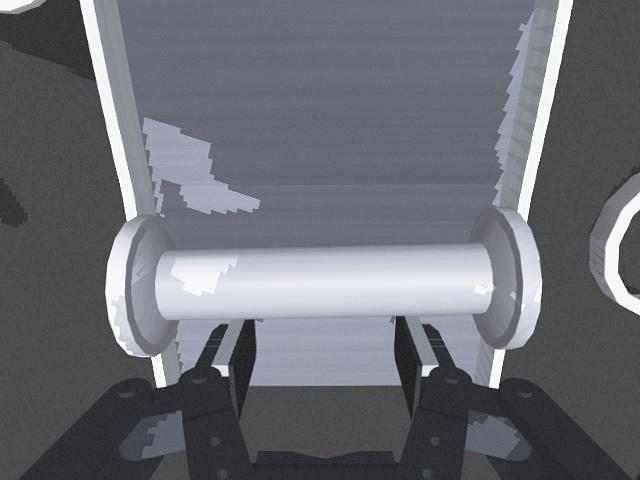

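The wrist view shows the tube centred at about (322,282) between the rails, with the fingertips touching its lower edge near (245,320) and (400,320). I'll push on.

```bash
python3 -m crank '[{"delta_rot":[0,0,0],"xyz":[0.002,0,0],"fingers":-0.3},{"delta_rot":[0,0,0],"xyz":[0.004,0,0],"fingers":-0.3},{"delta_rot":[0,0,0],"xyz":[0.006,0,0],"fingers":-0.3},{"delta_rot":[0,0,0],"xyz":[0.008,0,0],"fingers":-0.3},{"delta_rot":[0,0,0],"xyz":[0.010,0,0],"fingers":-0.3},{"delta_rot":[0,0,0],"xyz":[0.0125,0,0],"fingers":-0.3},{"delta_rot":[0,0,0],"xyz":[0.015,0,0],"fingers":-0.3},{"delta_rot":[0,0,0],"xyz":[0.0175,0,0],"fingers":-0.3},{"delta_rot":[0,0,0],"xyz":[0.020,0,0],"fingers":-0.3},{"delta_rot":[0,0,0],"xyz":[0.0225,0,0],"fingers":-0.3}]';  python3 go.py 0 -.1 .02;python3 sp.py top scene
```

```text
t: 7.3
eef_pos: [0.5602, -0.054, 0.0203]
tool_rot: [0.0, 0.582, 0.813, -0.0]
contact_force: [0.3, -0.9, 0.5]
gripper_width: 0.659
grasp_force: 0.1
t 7.3 tcp ramp [ 0.0005 -0.0946  0.0203] F [ 0.3012 -0.8577  0.5235] grip 0.659279591805805 turn [0.0001 0.001  0.0317]
shift tool [-0.0054 -0.0005  0.0003]
top 0.75 [293.8 266.2  64.8  85.1  72.9] spool ramp [-0.0023  0.0473  0.0483]
top 0.75 [272.  220.5  23.3  23.3  45. ] spool ramp [0.1224 0.0661 0.051 ]
top 0.56 [341.  277.    2.8   4.2  45. ] spool ramp [-0.0615 -0.0564  0.0338]
scene 0.9 [301.2 237.   21.4  54.3  23.6] spool ramp [-0.0053 -0.0671  0.0333]
```

```bash
python3 -m crank '[{"delta_rot":[0,0,0],"xyz":[0.0025,0,0],"fingers":-0.3},{"delta_rot":[0,0,0],"xyz":[0.005,0,0],"fingers":-0.3},{"delta_rot":[0,0,0],"xyz":[0.0075,0,0],"fingers":-0.3},{"delta_rot":[0,0,0],"xyz":[0.010,0,0],"fingers":-0.3},{"delta_rot":[0,0,0],"xyz":[0.0125,0,-0.0003],"fingers":-0.3},{"delta_rot":[0,0,0],"xyz":[0.015,0,-0.0006],"fingers":-0.3},{"delta_rot":[0,0,0],"xyz":[0.0175,0,-0.001],"fingers":-0.3},{"delta_rot":[0,0,0],"xyz":[0.020,0,-0.0013],"fingers":-0.3},{"delta_rot":[0,0,0],"xyz":[0.0225,0,-0.0017],"fingers":-0.3},{"delta_rot":[0,0,0],"xyz":[0.025,0,-0.002],"fingers":-0.3}]';  python3 go.py 0 -.1 .02;python3 sp.py scene wrist
```

```text
t: 8.5
eef_pos: [0.5522, -0.0303, 0.0223]
tool_rot: [0.0, 0.582, 0.813, 0.0]
contact_force: [-0.2, -0.6, 0.5]
gripper_width: 0.651
grasp_force: 0.7
t 8.5 tcp ramp [ 0.0005 -0.0696  0.0223] F [-0.153  -0.6007  0.5341] grip 0.651041676218048 turn [0.0014 0.0002 0.0305]
shift tool [-0.0304 -0.0005  0.0023]
scene 0.96 [310.5 239.   20.5  53.1  24.1] spool ramp [-0.0056 -0.0435  0.0356]
scene 0.33 [191.9 157.6   9.8  59.3  68.4] spool ramp [-0.1696 -0.4577  0.0332]
wrist 0.66 [319.4 285.  143.4 435.4  88.9] spool ramp [-0.0013 -0.0438  0.0355]
```

View pics/wrist_last.png

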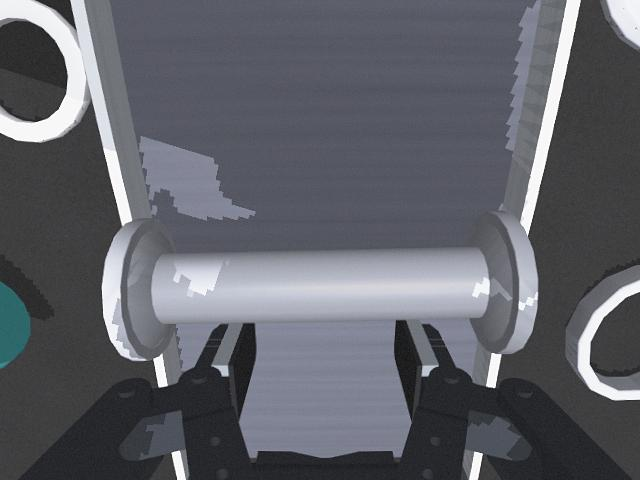

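The spool rests on both fingertips, with its centre at about (319,285), square and centred. I'll continue up the slope.

```bash
python3 -m crank '[{"delta_rot":[0,0,0],"xyz":[0.0025,0,-0.0004],"fingers":-0.3},{"delta_rot":[0,0,0],"xyz":[0.0055,0,-0.0008],"fingers":-0.3},{"delta_rot":[0,0,0],"xyz":[0.0085,0,-0.0012],"fingers":-0.3},{"delta_rot":[0,0,0],"xyz":[0.0115,0,-0.0016],"fingers":-0.3},{"delta_rot":[0,0,0],"xyz":[0.0145,0,-0.002],"fingers":-0.3},{"delta_rot":[0,0,0],"xyz":[0.0175,0,-0.0024],"fingers":-0.3},{"delta_rot":[0,0,0],"xyz":[0.0205,0,-0.0029],"fingers":-0.3},{"delta_rot":[0,0,0],"xyz":[0.0235,0,-0.0033],"fingers":-0.3},{"delta_rot":[0,0,0],"xyz":[0.0265,0,-0.0037],"fingers":-0.3},{"delta_rot":[0,0,0],"xyz":[0.029,0,-0.004],"fingers":-0.3}]';  python3 go.py 0 -.1 .02;python3 sp.py scene wrist
```

```text
t: 9.7
eef_pos: [0.5427, -0.0028, 0.0263]
tool_rot: [-0.0, 0.582, 0.813, 0.0]
contact_force: [0.9, -1.5, 0.4]
gripper_width: 0.649
grasp_force: 0.7
t 9.7 tcp ramp [ 0.0005 -0.0405  0.0263] F [ 0.887  -1.4999  0.4104] grip 0.649449348893503 turn [-0.0009 -0.0017  0.0387]
shift tool [-0.0595 -0.0005  0.0063]
scene 0.88 [323.2 242.1  20.1  54.6  26.6] spool ramp [-0.0034 -0.0108  0.0402]
wrist 0.95 [317.2 284.9 143.5 435.3  88.9] spool ramp [-0.0021 -0.0148  0.0396]
```

```bash
python3 -m crank '[{"delta_rot":[0,0,0.2],"xyz":[0.0025,0,-0.0004],"fingers":-0.3},{"delta_rot":[0,0,0.4],"xyz":[0.0055,0,-0.0008],"fingers":-0.3},{"delta_rot":[0,0,0.6],"xyz":[0.0085,0,-0.0012],"fingers":-0.3},{"delta_rot":[0,0,0.8],"xyz":[0.0115,0,-0.0016],"fingers":-0.3},{"delta_rot":[0,0,1],"xyz":[0.0145,0,-0.002],"fingers":-0.3},{"delta_rot":[0,0,1.2],"xyz":[0.0175,0,-0.0024],"fingers":-0.3},{"delta_rot":[0,0,1.2],"xyz":[0.0205,0,-0.0029],"fingers":-0.3},{"delta_rot":[0,0,1.2],"xyz":[0.0235,0,-0.0033],"fingers":-0.3},{"delta_rot":[0,0,1.2],"xyz":[0.0265,0,-0.0037],"fingers":-0.3},{"delta_rot":[0,0,1.2],"xyz":[0.029,0,-0.004],"fingers":-0.3}]';  python3 go.py 0 -.1 .02;python3 sp.py scene wrist
```

```text
t: 10.9
eef_pos: [0.5334, 0.0246, 0.0303]
tool_rot: [-0.0, 0.59, 0.807, 0.0]
contact_force: [0.3, -1.5, 0.8]
gripper_width: 0.649
grasp_force: 0.7
t 10.9 tcp ramp [ 0.0005 -0.0115  0.0303] F [ 0.2884 -1.5083  0.8406] grip 0.6485780632437038 turn [ 0.0021 -0.0016 -1.1673]
shift tool [-0.0885  0.0013  0.0103]
scene 0.55 [335.7 244.6  22.4  56.8  26.6] spool ramp [-0.003   0.0201  0.0445]
wrist 0.57 [312.9 283.6 144.7 438.5  87.9] spool ramp [-0.0031  0.0149  0.0438]
wrist 0.26 [ 58.5 211.6 117.4 108.2  28.3] spool ramp [-0.0864  0.0442  0.0479]
```

```bash
python3 -m crank '[{"delta_rot":[0,0,0],"xyz":[0.0025,0,-0.0004],"fingers":-0.3},{"delta_rot":[0,0,0],"xyz":[0.0055,0,-0.0008],"fingers":-0.3},{"delta_rot":[0,0,0],"xyz":[0.0085,0,-0.0012],"fingers":-0.3},{"delta_rot":[0,0,0],"xyz":[0.0115,0,-0.0016],"fingers":-0.3},{"delta_rot":[0,0,0],"xyz":[0.0145,0,-0.002],"fingers":-0.3},{"delta_rot":[0,0,0],"xyz":[0.0175,0,-0.0024],"fingers":-0.3},{"delta_rot":[0,0,0],"xyz":[0.0205,0,-0.0029],"fingers":-0.3},{"delta_rot":[0,0,0],"xyz":[0.0235,0,-0.0033],"fingers":-0.3},{"delta_rot":[0,0,0],"xyz":[0.0265,0,-0.0037],"fingers":-0.3},{"delta_rot":[0,0,0],"xyz":[0.029,0,-0.004],"fingers":-0.3}]';  python3 go.py 0 -.1 .02;python3 sp.py scene wrist
```

```text
t: 12.1
eef_pos: [0.5247, 0.0521, 0.0344]
tool_rot: [0.0, 0.59, 0.807, 0.0]
contact_force: [0.5, -4.0, 2.9]
gripper_width: 0.652
grasp_force: 2.0
t 12.1 tcp ramp [0.0011 0.0173 0.0344] F [ 0.4793 -4.043   2.9061] grip 0.6519301497715702 turn [ 0.0059  0.0079 -1.1733]
shift tool [-0.1173  0.0013  0.0144]
scene 0.9 [345.4 245.3  22.5  55.6  20.2] spool ramp [-0.0064  0.0425  0.0477]
scene 0.65 [270.  294.5  33.   30.   90. ] spool ramp [ 0.1725 -0.0696  0.0333]
wrist 0.62 [309.8 284.4 143.7 435.8  87.8] spool ramp [-0.0036  0.0436  0.0478]
```

View pics/wrist_last.png

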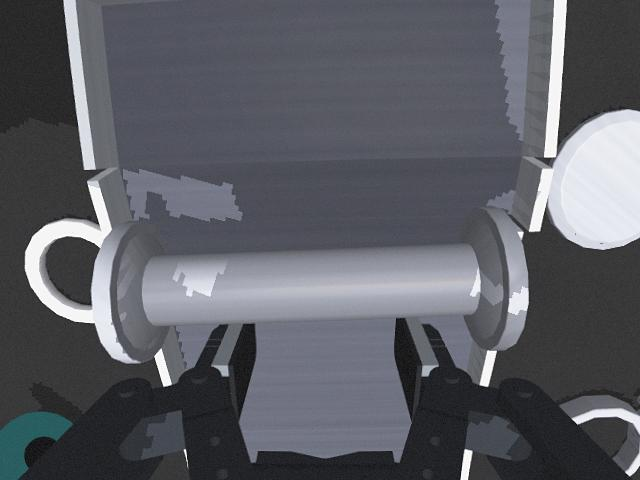

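The left flange is now rubbing the left rail: gap on the right at (528,240), contact force about 4 N. I'll go on slowly, easing slightly to +x.

```bash
python3 -m crank '[{"delta_rot":[0,0,0.2],"xyz":[0.002,0.0004,-0.0003],"fingers":-0.3},{"delta_rot":[0,0,0.4],"xyz":[0.004,0.0008,-0.0006],"fingers":-0.3},{"delta_rot":[0,0,0.6],"xyz":[0.006,0.0012,-0.0008],"fingers":-0.3},{"delta_rot":[0,0,0.8],"xyz":[0.008,0.0016,-0.0011],"fingers":-0.3},{"delta_rot":[0,0,1],"xyz":[0.01,0.002,-0.0014],"fingers":-0.3},{"delta_rot":[0,0,1],"xyz":[0.012,0.0024,-0.0017],"fingers":-0.3}]';  python3 go.py 0 -.1 .02;python3 sp.py wrist
```

```text
t: 12.9
eef_pos: [0.5232, 0.0644, 0.036]
tool_rot: [-0.0, 0.597, 0.802, 0.0]
contact_force: [1.4, -2.7, 2.3]
gripper_width: 0.651
grasp_force: 1.3
t 12.9 tcp ramp [0.0037 0.0294 0.036 ] F [ 1.4179 -2.686   2.2924] grip 0.650597643561657 turn [-0.0013 -0.0052 -2.1734]
shift tool [-0.1295  0.0012  0.016 ]
wrist 0.86 [298.6 285.2 144.7 436.2  86.6] spool ramp [-0.0045  0.055   0.0494]
wrist 0.34 [293.  239.5 479.  578.   90. ] spool ramp [-0.0052  0.073   0.0519]
```

```bash
python3 -m crank '[{"delta_rot":[0,0,0],"xyz":[0.002,0,-0.0003],"fingers":-0.3},{"delta_rot":[0,0,0],"xyz":[0.004,0,-0.0006],"fingers":-0.3},{"delta_rot":[0,0,0],"xyz":[0.006,0,-0.0008],"fingers":-0.3},{"delta_rot":[0,0,0],"xyz":[0.008,0,-0.0011],"fingers":-0.3},{"delta_rot":[0,0,0],"xyz":[0.01,0,-0.0014],"fingers":-0.3},{"delta_rot":[0,0,0],"xyz":[0.012,0,-0.0017],"fingers":-0.3},{"delta_rot":[0,0,0],"xyz":[0.014,0,-0.002],"fingers":-0.3},{"delta_rot":[0,0,0],"xyz":[0.016,0,-0.0023],"fingers":-0.3},{"delta_rot":[0,0,0],"xyz":[0.018,0,-0.0025],"fingers":-0.3},{"delta_rot":[0,0,0],"xyz":[0.02,0,-0.0028],"fingers":-0.3}]';  python3 go.py 0 -.1 .02;python3 sp.py wrist
```

```text
t: 14.0
eef_pos: [0.5176, 0.0834, 0.0388]
tool_rot: [0.0, 0.597, 0.802, -0.0]
contact_force: [0.7, -2.3, 2.6]
gripper_width: 0.648
grasp_force: 1.2
t 14.0 tcp ramp [0.0045 0.0492 0.0388] F [ 0.6557 -2.2652  2.582 ] grip 0.6479358952230925 turn [ 0.0017  0.0063 -2.1705]
shift tool [-0.1493  0.0012  0.0188]
wrist 0.76 [295.1 283.3 145.2 436.   87.2] spool ramp [-0.005   0.0757  0.0523]
```

```bash
python3 -m crank '[{"delta_rot":[0,0,0],"xyz":[0.0015,0,-0.0002],"fingers":-0.3},{"delta_rot":[0,0,0],"xyz":[0.003,0,-0.0004],"fingers":-0.3},{"delta_rot":[0,0,0],"xyz":[0.0045,0,-0.0006],"fingers":-0.3},{"delta_rot":[0,0,0],"xyz":[0.006,0,-0.0008],"fingers":-0.3},{"delta_rot":[0,0,0],"xyz":[0.0075,0,-0.001],"fingers":-0.3},{"delta_rot":[0,0,0],"xyz":[0.009,0,-0.001],"fingers":-0.3},{"delta_rot":[0,0,0],"xyz":[0.0105,0,-0.001],"fingers":-0.3},{"delta_rot":[0,0,0],"xyz":[0.012,0,-0.001],"fingers":-0.3},{"delta_rot":[0,0,0],"xyz":[0.0135,0,-0.001],"fingers":-0.3},{"delta_rot":[0,0,0],"xyz":[0.015,0,-0.001],"fingers":-0.3}]';  python3 go.py 0 -.1 .02;python3 sp.py wrist scene
```

```text
t: 15.1
eef_pos: [0.5132, 0.0979, 0.0398]
tool_rot: [-0.0, 0.597, 0.802, 0.0]
contact_force: [0.1, 0.7, -0.5]
gripper_width: 0.654
grasp_force: 0.0
t 15.1 tcp ramp [0.005  0.0643 0.0398] F [ 0.1203  0.7114 -0.4538] grip 0.6539501482088578 turn [-0.0005 -0.0042 -2.1654]
shift tool [-0.1644  0.0012  0.0198]
wrist 0.58 [284.9 213.9 148.3 456.3  88. ] spool ramp [-0.0062  0.1162  0.0537]
scene 0.96 [377.2 253.4  22.1  56.6  21.8] spool ramp [-0.0045  0.1187  0.0537]
```

View pics/wrist_last.png

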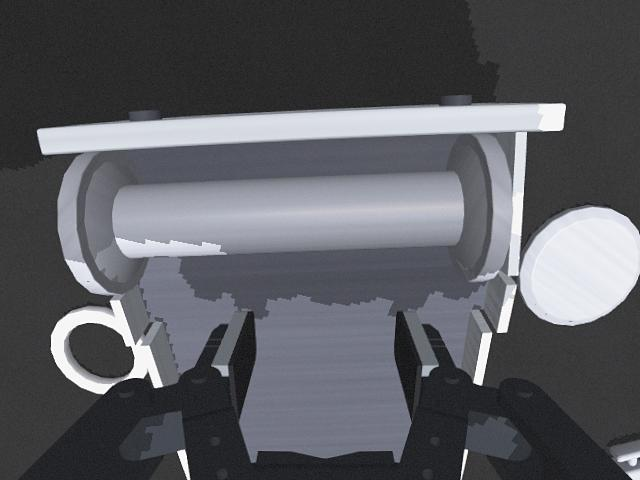

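The spool lies against the stop plate and parallel to it, with its centre at about (285,214). The fingers are clear, so I'll retreat upward.

```bash
python3 -m crank '[{"delta_rot":[0,0,0],"xyz":[-0.01,0,-0.005],"fingers":-0.3},{"delta_rot":[0,0,0],"xyz":[-0.02,0,-0.02],"fingers":-0.3},{"delta_rot":[0,0,0],"xyz":[-0.03,0,-0.05],"fingers":-0.3},{"delta_rot":[0,0,0],"xyz":[-0.03,0,-0.085],"fingers":-0.3},{"delta_rot":[0,0,0],"xyz":[-0.03,0,-0.12],"fingers":-0.3},{"delta_rot":[0,0,0],"xyz":[-0.03,0,-0.12],"fingers":-0.3},{"delta_rot":[0,0,0],"xyz":[-0.03,0,-0.12],"fingers":-0.3}]';  python3 go.py;python3 sp.py wrist; python3 sp.py scene
```

```text
t: 16.0
eef_pos: [0.5225, 0.068, 0.1607]
tool_rot: [0.001, 0.598, 0.802, 0.001]
contact_force: [-0.5, -0.6, -0.3]
gripper_width: 0.65
grasp_force: 0.0
t 16.0 tcp ramp [0.0042 0.0331 0.1607] F [-0.5323 -0.6222 -0.2547] grip 0.650444067903724 turn [ 0.1111  0.0516 -2.2354]
wrist 0.66 [302.1 111.7  85.8 238.2  87.3] spool ramp [-0.0059  0.1155  0.0537]
scene 0.74 [375.9 253.   23.1  57.6  18.4] spool ramp [-0.0046  0.1156  0.0537]
```

```bash
python3 -c "
from station import job
print(job.hand_in())"
```

```text
the job is handed in; nothing more can be done
None
```

The spool is over the crest and resting against the stop plate, about 5 mm off centre across the ramp; its left flange rubbed the rail on the way up. The hand is clear, and I handed the job in at about 16 s without seeing a verdict.

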